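# Hang a pair of cheeses on the balance bar

### The job

Hang the two small cheeses that have wooden hooks on the pivoting bar of the balance rack, one at a time: the first between the collars at one end, let go so that the bar dips, then the other between the collars at the opposite end, so that the bar comes level again with both hanging free and still. Do not force the bar right down, and leave the other loose things on the table where they are.

Things in the scene. Friction and masses are not known exactly. Their poses are not given: they have to be found in the camera images.
- rack: wooden balance rack, fixed. Origin on the table under the bar's pivot; x away from the robot, y along the level bar to the left. The pivot is 170 mm up; foot plate (20 mm thick, 200 mm wide, x -15 to 185 mm) and mast behind the bar. A wooden beam 330 mm long (along y) runs over the bar: underside 285 mm up, 26 mm thick, x -2 to 32 mm: come from the robot's side, tool tilted, its top leaning back to the robot
- bar (a joint): tilt of the bar, rad: 0 level, positive with the left (+y) end up, stops at +-0.3. It is self-righting (about 3 N m per rad): one cheese at one end dips it by about 0.15 rad (that end sinks about 20 mm, the other rises as much); one at each end brings it back to near level
- bar_left (a point): a point on top of the steel bar (360 mm long, 16 mm thick), midway between the two collars (26 mm across) of the left (rack +y) seat, 139 mm from the pivot; the collars leave 44 mm between them for the 14 mm hook. It moves with the bar. Axes: y along the bar to the left, x away from the robot across the bar
- bar_right (a point): a point on top of the steel bar (360 mm long, 16 mm thick), midway between the two collars (26 mm across) of the right (rack -y) seat, 139 mm from the pivot; the collars leave 44 mm between them for the 14 mm hook. It moves with the bar. Axes: y along the bar to the left, x away from the robot across the bar
- cheese_a: small round cheese (72 mm across, 58 mm tall) on a rigid flat beech hook; 186 mm tall in all, 0.35 kg; stands upright at first. Origin: centre of its underside, z up. The hook lies in the body's x-z plane, 14 mm thick along y: a stem (x -34 to -20 mm) rises from the cheese's top to a level crown (z 125 to 138 mm, x -34 to 34 mm); from its +x end a tip (x 20 to 34 mm) hangs down to z 100 mm
- cheese_b: the same as cheese_a, a second piece
- cheese_a_hook (a point): middle of the underside of cheese_a's hook crown (x 0, y 0, z 125 mm in the body), the face that rests on the bar; axes as the body. The gap under the crown is 40 mm wide; the tip is carried over the bar towards the body's +x and lowered, or the bar let in below the tip (opening 28 mm high, above the stem's foot at z 72 mm)
- cheese_b_hook (a point): the same point on cheese_b
- cheese_a_grip (a point): point in the middle of the flat handle of cheese_a's hook (x -25 mm, y 0, z 163 mm in the body); axes as the body. The handle, 24 mm wide and 14 mm thick (along y), rises from the crown to z 186 mm, leaning 30 degrees off vertical to the body's -x; pinch it across its thickness, along y, with the tool tilted along it
- cheese_b_grip (a point): the same point on cheese_b
- plain_cheese: bystander: round cheese without a hook, 90 mm across, 55 mm tall; origin at the centre of its underside
- big_cheese: bystander: large round cheese, 150 mm across, 85 mm tall; origin at the centre of its underside
- mould: bystander: white ring-shaped cheese mould, 110 mm across, 70 mm tall; origin at the centre of its underside
- brush: bystander: hand brush lying on the table
- jar: bystander: glass jar, 72 mm across, 110 mm tall; origin at the centre of its underside
- bowl: bystander: steel bowl, 120 mm across, 50 mm tall; origin at the centre of its underside

How it is judged:
On the way:
1. the first cheese hangs released between the collars at one end, and the bar dips to that side (more than 0.09 rad) ((((distance between cheese_a_hook and bar_left below 0.032 m and angle between cheese_a's own z axis and vertical below 0.35 rad and contact force between cheese_a and the fingers below 0.05 N) and value of joint bar below -0.09 rad) or ((distance between cheese_a_hook and bar_right below 0.032 m and angle between cheese_a's own z axis and vertical below 0.35 rad and contact force between cheese_a and the fingers below 0.05 N) and value of joint bar above 0.09 rad) or ((distance between cheese_b_hook and bar_left below 0.032 m and angle between cheese_b's own z axis and vertical below 0.35 rad and contact force between cheese_b and the fingers below 0.05 N) and value of joint bar below -0.09 rad) or ((distance between cheese_b_hook and bar_right below 0.032 m and angle between cheese_b's own z axis and vertical below 0.35 rad and contact force between cheese_b and the fingers below 0.05 N) and value of joint bar above 0.09 rad))), for 0.2 s.
At the end, for the whole second after the job is handed in: one hooked cheese hangs at each end of the bar: its hook's crown within 32 mm of the seat point between the collars, the cheese within 20 degrees of upright, not held by the fingers and still (under 0.05 m/s); the bar is level within 0.08 rad ((((distance between cheese_a_hook and bar_left below 0.032 m and angle between cheese_a's own z axis and vertical below 0.35 rad and contact force between cheese_a and the fingers below 0.05 N) and (distance between cheese_b_hook and bar_right below 0.032 m and angle between cheese_b's own z axis and vertical below 0.35 rad and contact force between cheese_b and the fingers below 0.05 N)) or ((distance between cheese_b_hook and bar_left below 0.032 m and angle between cheese_b's own z axis and vertical below 0.35 rad and contact force between cheese_b and the fingers below 0.05 N) and (distance between cheese_a_hook and bar_right below 0.032 m and angle between cheese_a's own z axis and vertical below 0.35 rad and contact force between cheese_a and the fingers below 0.05 N))) and value of joint bar between -0.08 and 0.08 rad and linear speed of each of cheese_a, cheese_b below 0.05 m/s); the robot touches nothing.
It fails at once if the bar is forced down beyond 0.27 rad (value of joint bar above 0.27 rad or value of joint bar below -0.27 rad).
It fails at once if another loose thing on the table is moved more than 40 mm (distance of any of plain_cheese, big_cheese, mould, brush, jar, bowl from where it was at the start of the episode above 0.04 m).
It also fails if it takes over 56 s, if anything falls off the work surface, if the arm or the gripper's body presses on something with over 40 N, if the wrist force passes 120 N, or if a joint passes its speed limit or range.

### The arm

A 6-joint arm with a two-finger parallel gripper is mounted at the origin on the work surface. World frame = base frame: x ahead of the robot, y to its left, z up, the work surface at z = 0. Lengths are in m, angles in rad, forces in N, time in s.
With the tool pointing down it reaches from about 0.25 to 0.725 m from the base axis. Payload 4 kg.
Tool frame: the origin (TCP) lies between the finger pads; the fingertips stand 8 mm ahead of it and the grasp point (between the pads) lies 11 mm behind it (bot.tip_reach is the distance from the TCP to the fingertips, in m); z points along the fingers, y is the line along which they close (so a half turn about z gives the same grasp; the last joint's range is limited). The gripper opens to 85 mm and grips with 20 to 120 N. Pads are 22 mm wide; open, the fingers measure 114 mm over their backs; the gripper's body (76 mm by 85 mm) begins 54 mm behind the grasp point. The pads swing forward as they close: fully open they stand 13 mm farther back than shut.
Start: joints at [1.175, 0.241, 0.005, 1.335, 0, 1.571], TCP at [0.193, 0.461, 0.239] pointing down, gripper open.
Joint ranges: [-2.72, 2.72], [-1.05, 1.87], [-1.09, 1.28], [-1.99, 2.15], [-1.42, 1.44], [-3.14, 3.14]. Speed limits (rad/s): [2.79, 2.79, 3.14, 3.14, 3.14, 3.14].

### API

Orientations are given as a unit quaternion [x, y, z, w].
In Python, from workcell import bot gives the robot as it stands.
- The arm moves only by the tool move_arm, never from a script. Its argument "deltas" is a list of rows, each a list of 7 numbers: the opening, from 0 (shut) to 1 (fully open), then the shift along the tool's x, y, z in mm, then the turn, a rotation vector about the tool's x, y, z in degrees. In form: [[gripper, tx, ty, tz, ax, ay, az], ...]. A call has 1 to 10 rows; each row shifts and turns the commanded pose from where the row before left it, along the tool's axes as they then stand; what a row does not reach is not made up. A row lasts 1/12 s, in which the tool goes at most 41.7 mm and 7.16 degrees, less where a joint would pass 70% of its speed; a pose out of reach is approached as far as the arm can. A call is refused whole if a number of a shift passes 41.7 or a number of a turn 7.16, either way. A call with a gripper value outside its range is refused whole. The fingers move at their own pace and stop on an object; the grip force is fixed at half the most. Time passes only in rows, so rows that do not move let the fingers close. It gives the time, the measured TCP pose, the force, the opening and the grip force at its end, in the units of the state.
- bot.get_obs(): the state, without advancing time (a new reading comes with each control period).
- bot.camera(name): name is "side" or "top"; returns the picture (420x560x3 uint8, blue, green, red); there is no depth.
- bot.calibration(name): a dict with "K" (3x3 intrinsics, pixels), "position" and "orientation" of the camera in the world. Camera axes: x right, y down, z forward; pixel columns grow to the right and rows downward; lengths in m; the calibration is good to about 2 mm. A picture is of the moment at which its call begins. calibration takes no time and is no camera call.
- bot.job_done(): hands the job in; it is judged then, once.
Trained networks look in the newest picture that a camera, given by its name, has taken for a name from the list of things; names that differ only in an ending like _2 or _b are one class to them, and where a whole thing is asked for, a point or a joint stands for the part that bears it (a point fixed in the world has none). Each returns a list of dicts, best first, with "conf" (0 to 1); they miss things now and then, are a little off and sometimes report something else, mostly with a low value. They report only what shows in the picture. A call takes as long as a camera call.
- bot.outline_of(query, camera): "pixels" (420x560 bool, what is visible of it) and "rect" ([left, top, width, height] in pixels, round what is visible of it).
The state is a dict: "clock": time; "joint_pos": joint angles; "joint_vel": joint speeds; "tau": joint torques, N m; "eef_pos": TCP position; "tool_rot": TCP orientation; "ft_force": force on the tool from outside, world axes, zero at the start; "ft_torque": the same for the moment, N m; "grip_width": finger opening in m; "grasp_force": force on a finger pad.
Only numpy, scipy, OpenCV 4.12 (cv2) and the standard library are available. Lean on these libraries where they do the work, as an engineer would, in place of code of your own. Each camera call takes 0.05 s, during which the arm holds its last target. There are 200 camera calls.

## Working session

There is one attempt and no reset: what is moved stays moved. The work goes in short steps, Python scripts to look and compute and a tool call to move; the robot and the scene stay as the last step left them, time stands still between calls to the robot, and variables do not carry over. Pictures are saved under pics/ and viewed, at most 10 in all, crops included, and the job is handed in when it is done.

Besides the shell and the picture viewer there is one more tool, called after "Call:" in YAML: its name, and indented under it one key for each argument. move_arm: Moves the arm, as the interface text tells. Its arguments: {"type":"object","properties":{"deltas":{"type":"array","items":{"type":"array","items":{"type":"number"}}}},"required":["deltas"]}

```bash
mkdir -p pics; ls
python3 - <<'E'
from workcell import bot
import cv2, numpy as np
o=bot.get_obs(); print({k:np.round(v,3).tolist() for k,v in o.items()})
a=bot.camera("side");b=bot.camera("top")
cv2.imwrite("pics/side0.png",a);cv2.imwrite("pics/top0.png",b)
for n in("side","top"):
    c=bot.calibration(n);print(n,{k:np.round(v,4).tolist() for k,v in c.items()})
for q in("cheese_a","cheese_a_grip","bar","rack"):
    for n in("side","top"):
        print(q,n,[(round(d["conf"],2),d["rect"]) for d in bot.outline_of(q,n)])
E
```

```text
pics
{'clock': 0.0, 'joint_pos': [1.175, 0.241, 0.004, 1.335, -0.0, 1.571], 'joint_vel': [0.002, 0.001, 0.0, 0.001, 0.001, 0.001], 'tau': [-0.002, -37.232, 25.241, 0.017, -0.0, 0.0], 'eef_pos': [0.193, 0.461, 0.238], 'tool_rot': [0.197, 0.98, -0.001, -0.0], 'ft_force': [-0.245, 0.504, -0.53], 'ft_torque': [-0.016, -0.013, 0.018], 'grasp_force': 0.0, 'grip_width': 0.085}
side {'K': [[497.8768, 0.0, 284.74], [0.0, 497.8768, 210.0569], [0.0, 0.0, 1.0]], 'position': [1.3563, 0.8945, 1.1114], 'orientation': [0.3257, 0.8418, -0.402, -0.1543]}
top {'K': [[410.7381, 0.0, 285.1551], [0.0, 410.7381, 213.8605], [0.0, 0.0, 1.0]], 'position': [0.3912, -0.0388, 1.4614], 'orientation': [-0.7004, 0.7116, -0.0368, 0.042]}
cheese_a side [(0.79, [344.4, 239.6, 28.6, 63.4]), (0.59, [215.3, 173.2, 19.6, 35.2])]
cheese_a top [(0.85, [342.5, 194.5, 27.1, 22.5]), (0.61, [179.6, 206.7, 22.2, 23.8]), (0.28, [414.0, 212.2, 35.0, 24.4])]
cheese_a_grip side [(0.82, [341.0, 240.3, 33.4, 62.4])]
cheese_a_grip top [(0.92, [179.6, 205.2, 24.8, 21.4])]
bar side [(0.9, [213.7, 190.6, 91.5, 48.2]), (0.55, [301.1, 215.4, 25.1, 27.7])]
bar top [(0.56, [225.2, 168.8, 112.4, 23.6])]
rack side [(0.78, [192.1, 160.8, 114.4, 136.7])]
rack top [(0.68, [220.6, 127.9, 115.4, 67.2])]
```

Run:
```python
import cv2
a=cv2.imread("pics/side0.png");cv2.imwrite("pics/s1.png",cv2.resize(a[140:320,170:410],None,fx=3.3,fy=3.3,interpolation=cv2.INTER_CUBIC))
a=cv2.imread("pics/top0.png");cv2.imwrite("pics/t1.png",cv2.resize(a[110:290,160:460],None,fx=2.6,fy=2.6,interpolation=cv2.INTER_CUBIC))
```

```text
(no output)
```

View pics/s1.png

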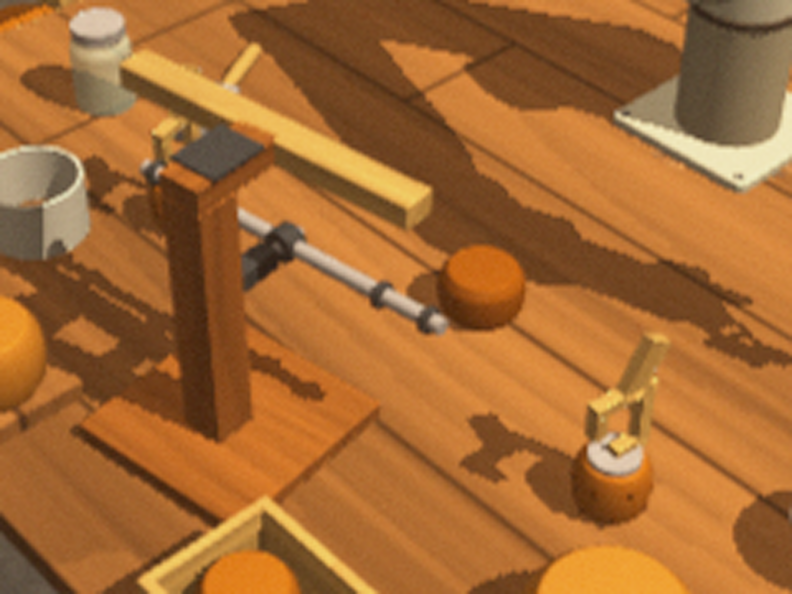

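View pics/t1.png

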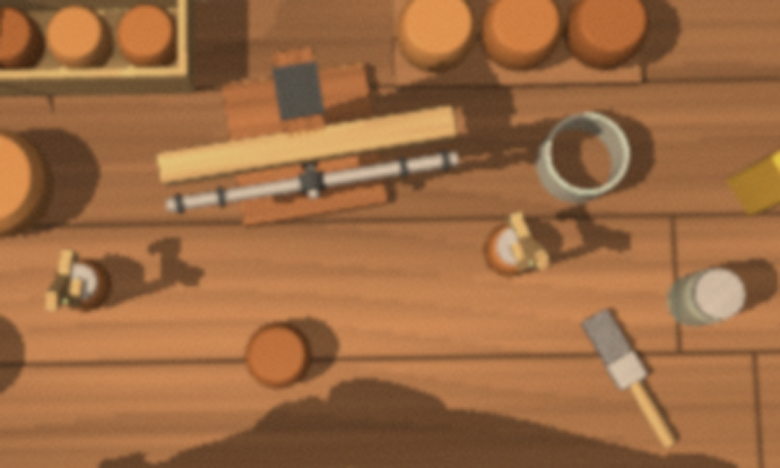

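The pictures show the rack with the bar (top crop ends at about (172,205) and (455,158)), a hooked cheese on the left (top crop (80,280)) and one on the right (top crop (515,245)). I zoom in on both to get their headings.

```bash
cat > h.py <<'E'
import numpy as np, cv2
from scipy.spatial.transform import Rotation as R
from workcell import bot
def P(n,X):
    c=bot.calibration(n);p=R.from_quat(c["orientation"]).inv().apply(np.atleast_2d(X)-c["position"])@np.array(c["K"]).T
    return p[:,:2]/p[:,2:]
def ray(n,uv):
    c=bot.calibration(n);d=np.linalg.inv(c["K"])@[uv[0],uv[1],1]
    return np.array(c["position"]),R.from_quat(c["orientation"]).apply(d)
def onz(n,uv,z):
    p,d=ray(n,uv);return p+d*(z-p[2])/d[2]
E
python3 - <<'E'
from h import *
s=cv2.imread("pics/side0.png");t=cv2.imread("pics/top0.png")
def c(im,u,v,w=38,h=28): return cv2.resize(im[v:v+h*1,u:u+w],(w*10,h*10),interpolation=cv2.INTER_CUBIC)
def cc(im,u,v):
    k=cv2.resize(im[v:v+72,u:u+56],None,fx=5,fy=5,interpolation=cv2.INTER_CUBIC);return k
out=np.zeros((600,800,3),np.uint8)
a=c(t,172,200);out[:280,:380]=a
a=c(t,338,188);out[:280,400:780]=a
a=cv2.resize(s[236:306,330:390],None,fx=4.5,fy=4.5,interpolation=cv2.INTER_CUBIC);out[285:600,:270]=a
a=cv2.resize(s[160:220,205:255],None,fx=5,fy=5,interpolation=cv2.INTER_CUBIC);out[290:590,300:550]=a
cv2.imwrite("pics/z1.png",out)
E0=onz("top",(160+172/2.6,110+205/2.6),.17);E1=onz("top",(160+455/2.6,110+158/2.6),.17)
print("bar ends",E0,E1,np.linalg.norm(E0-E1))
E
```

```text
bar ends [0.61906412 0.15652378 0.17      ] [ 0.67175661 -0.19193763  0.17      ] 0.3524228277560336
```

View pics/z1.png

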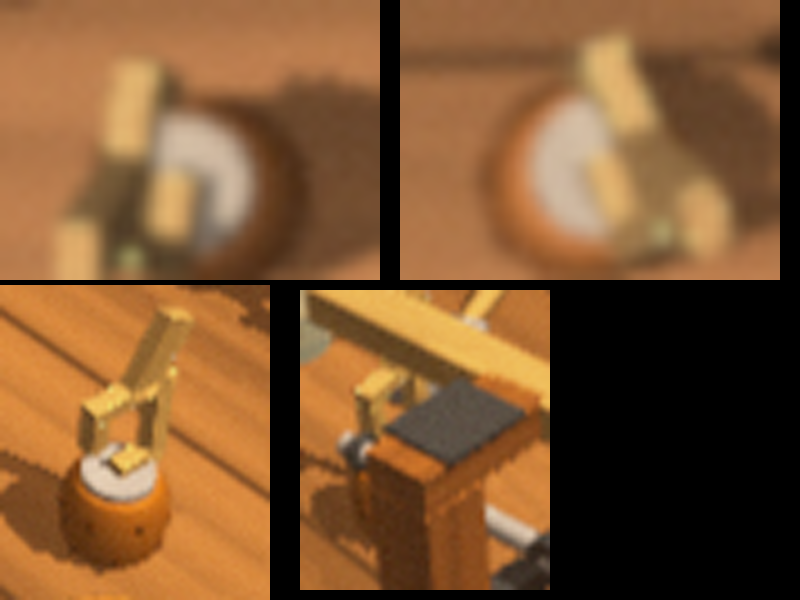

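```bash
cat >> h.py <<'E'
from scipy.optimize import least_squares
def body(p,X): return R.from_euler("z",p[2]).apply(X)+[p[0],p[1],0]
def fit(obs,p0):
    f=lambda p:np.concatenate([((P(n,body(p,np.array(X)/1000.))-uv)[0]) for n,X,uv in obs])
    r=least_squares(f,p0,loss="soft_l1");return r.x,f(r.x).reshape(-1,2)
def box(x0,x1,y0,y1,z0,z1): return np.array([[x,y,z] for x in(x0,x1) for y in(y0,y1) for z in(z0,z1)])
def hookdraw(im,n,p,s,off):
    h=np.array([(x,y,z) for y in(-7,7) for x,z in((3.3,138),(-24.5,138),(-48.7,180),(-27.9,192))])
    parts=[box(-34,34,-7,7,125,138),box(20,34,-7,7,100,125),box(-34,-20,-7,7,72,125),h,
      np.array([[36*np.cos(a),36*np.sin(a),z] for a in np.arange(0,6.3,.2) for z in(0,58)])]
    for b in parts:
        q=((P(n,body(p,b/1000))-off)*s).astype(np.float32)
        cv2.polylines(im,[cv2.convexHull(q).astype(int)],True,(255,0,0),1)
E
python3 - <<'E'
from h import *
t1=lambda x,y:(160+x/2.6,110+y/2.6); s1=lambda x,y:(170+x/3.3,140+y/3.3)
zt=lambda x,y:(172+x/10,200+y/10); zr=lambda x,y:(338+(x-400)/10,188+y/10)
zs=lambda x,y:(330+x/4.5,236+(y-285)/4.5); zq=lambda x,y:(205+(x-300)/5,160+(y-290)/5)
rack=[("top",(0,0,178),t1(312,176)),("top",(0,180,170),t1(168,205)),("top",(0,-180,170),t1(459,158)),("top",(0,167,170),t1(178,203)),("top",(0,111,170),t1(222,197)),("top",(0,-111,170),t1(403,168)),("top",(0,-167,170),t1(449,160)),
("side",(0,0,170),s1(290,240)),("side",(0,111,170),s1(382,295)),("side",(0,167,170),s1(430,320)),("side",(0,180,170),s1(443,325)),
("side",(-2,165,311),s1(432,187)),("side",(32,165,311),s1(408,203)),("side",(32,165,285),s1(408,225))]
L=[("top",(34,0,138),zt(137,60)),("top",(3,0,138),zt(128,157)),("side",(34,0,138),zs(93,412)),("side",(34,0,100),zs(92,452)),("side",(-38,0,186),zs(176,313)),("side",(0,0,0),zs(112,560))]
Rr=[("top",(34,0,138),zr(603,38)),("top",(3,0,138),zr(635,132)),("top",(-38,0,186),zr(705,215)),("side",(34,0,138),zq(370,385)),("side",(34,0,100),zq(368,432))]
res={}
for nm,o,p0 in(("rack",rack,(.645,-.018,.15)),("L",L,(.5,.25,0)),("R",Rr,(.55,-.25,.3))):
    p,r=fit(o,p0);res[nm]=p;print(nm,p.round(4),"\n",r.round(1).tolist())
np.savez("poses.npz",**res)
t=cv2.imread("pics/top0.png");s=cv2.imread("pics/side0.png")
out=np.zeros((600,800,3),np.uint8)
for im,n,u,v,w,h,k,X,Y,nm in((t,"top",168,196,45,36,8,0,0,"L"),(t,"top",336,184,45,36,8,400,0,"R"),(s,"side",330,236,60,70,4.2,0,300,"L"),(s,"side",195,155,60,66,4.5,400,300,"R")):
    c=cv2.resize(im[v:v+h,u:u+w],(int(w*k),int(h*k)),interpolation=cv2.INTER_CUBIC)
    hookdraw(c,n,res[nm],k,np.array([u-.5,v-.5])); out[Y:Y+c.shape[0],X:X+c.shape[1]]=c
cv2.imwrite("pics/z2.png",out)
for nm in"LR":
    print(nm,"grip",body(res[nm],np.array([-.025,0,.163])))
E
```

```text
rack [ 0.6454 -0.0161  0.1426] 
 [[0.1, 1.6], [-0.2, -0.2], [-0.8, 0.2], [-0.0, -0.1], [0.4, -0.5], [-0.6, -0.3], [-1.0, 0.1], [-1.2, -0.4], [-0.5, -1.5], [0.3, -0.8], [-0.0, -0.4], [0.5, -0.8], [-0.3, 0.4], [-0.3, 1.5]]
L [ 0.5388  0.2985 -0.0237] 
 [[-1.4, -0.7], [-0.8, -1.0], [0.0, -0.6], [-0.9, 0.1], [1.0, -3.2], [-0.1, -5.7]]
R [ 0.5746 -0.2796  0.3245] 
 [[-0.2, 0.3], [-0.1, -0.2], [0.3, 1.5], [-1.3, 0.7], [0.1, 0.4]]
L grip [0.51384729 0.29905227 0.163     ]
R grip [ 0.55088641 -0.28758191  0.163     ]
```

View pics/z2.png

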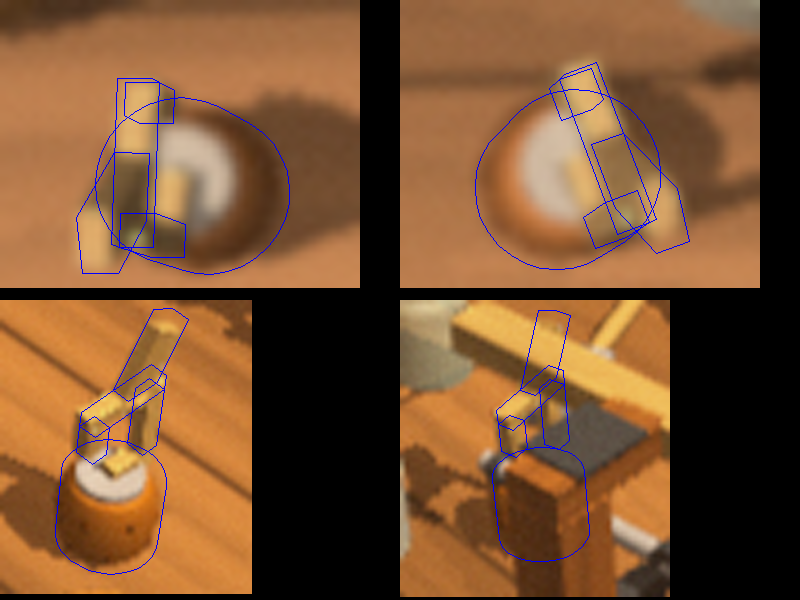

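Overlay: left cheese crown and right cheese crown match within about a pixel; my handle drawing was a bit long (ends lower in the image). I'll correct that, refit and set out for the left cheese.

```bash
cat >> h.py <<'E'
def rot(psi,t): # tool z leans forward along psi by t, tool y along body y
    z=np.array([np.cos(psi)*np.sin(t),np.sin(psi)*np.sin(t),-np.cos(t)]);y=np.array([-np.sin(psi),np.cos(psi),0])
    return R.from_matrix(np.array([np.cross(y,z),y,z]).T)
def plan(G,psi,t,turnfirst=True,pose=None):
    """G: wanted grasp point; prints total tool-frame turn, then the shift (tool axes after/before the turn)"""
    o=bot.get_obs();T=R.from_quat(o["tool_rot"]);W=rot(psi,t)
    g=np.array(o["eef_pos"])-.011*T.as_matrix()[:,2]
    rv=(T.inv()*W).as_rotvec(degrees=True);tcp=np.array(G)+.011*W.as_matrix()[:,2]
    d=tcp-o["eef_pos"]
    print("clock",round(o["clock"],2),"turn",rv.round(1),"shift after turn",(W.inv().apply(d)*1000).round(1),"before",(T.inv().apply(d)*1000).round(1),"grasp pt",g.round(4),"w",round(o["grip_width"],4),"gf",round(o["grasp_force"],1),"F",np.round(o["ft_force"],1))
E
python3 - <<'E'
from h import *
zt=lambda x,y:(172+x/10,200+y/10); zr=lambda x,y:(338+(x-400)/10,188+y/10)
zs=lambda x,y:(330+x/4.5,236+(y-285)/4.5); zq=lambda x,y:(205+(x-300)/5,160+(y-290)/5)
z2=lambda x,y:(168+x/8,196+y/8)
L=[("top",(34,0,138),zt(137,60)),("top",(3,0,138),zt(128,157)),("top",(-35,0,180),z2(95,236)),("side",(34,0,138),zs(93,412)),("side",(34,0,100),zs(92,452)),("side",(-35,0,180),zs(176,313))]
Rr=[("top",(34,0,138),zr(603,38)),("top",(3,0,138),zr(635,132)),("top",(-35,0,180),zr(705,215)),("side",(34,0,138),zq(370,385)),("side",(34,0,100),zq(368,432))]
d=dict(np.load("poses.npz"))
for nm,o in(("L",L),("R",Rr)):
    p,r=fit(o,d[nm]);d[nm]=p;print(nm,p.round(4),r.round(1).tolist(),"grip",body(p,np.array([-.025,0,.163])))
np.savez("poses.npz",**d)
p=d["L"];W=rot(p[2],.7).as_matrix()
G=body(p,np.array([-.025,0,.163]))-.09*W[:,2]
plan(G,p[2],.7)
for q in((267,246),):print(onz("top",q,.05))
E
```

```text
L [ 0.5378  0.2983 -0.0436] [[-1.1, -0.4], [-0.7, -0.6], [0.1, 0.1], [0.0, -1.0], [-0.8, -0.2], [0.4, -1.2]] grip [0.51281008 0.29939175 0.163     ]
R [ 0.5745 -0.2804  0.3515] [[-0.2, 0.4], [0.2, -0.2], [0.1, 0.8], [-1.1, 0.7], [0.2, 0.4]] grip [ 0.55103647 -0.28903063  0.163     ]
clock 0.5 turn [ -7.1 -39.7 -19.3] shift after turn [-200.8 -147.8  189.9] before [-309.9  -43.6   15.9] grasp pt [0.1928 0.4613 0.2503] w 0.0855 gf 0.0 F [-0.4  0.4  0.1]
[0.43927844 0.03434901 0.05      ]
```

Call:
move_arm:
  deltas:
    - [1,0,0,0,-0.9,-5,-2.4]
    - [1,0,0,0,-0.9,-5,-2.4]
    - [1,0,0,0,-0.9,-5,-2.4]
    - [1,0,0,0,-0.9,-5,-2.4]
    - [1,0,0,0,-0.9,-5,-2.4]
    - [1,0,0,0,-0.9,-5,-2.4]
    - [1,0,0,0,-0.9,-5,-2.4]
    - [1,0,0,0,-0.9,-5,-2.4]

```text
clock: 1.17
eef_pos: [0.1925, 0.462, 0.24]
tool_rot: [0.021, 0.937, -0.006, 0.347]
ft_force: [0.2, 1.1, -0.8]
grip_width: 0.0854
grasp_force: 0.0
```

Call:
move_arm:
  deltas:
    - [1,-25,-18,24,0,0,0]
    - [1,-25,-18,24,0,0,0]
    - [1,-25,-18,24,0,0,0]
    - [1,-25,-18,24,0,0,0]
    - [1,-25,-18,24,0,0,0]
    - [1,-25,-18,24,0,0,0]
    - [1,-25,-18,24,0,0,0]
    - [1,-25,-18,22,0,0,0]
    - [1,0,0,0,0,0,0]

```text
clock: 1.92
eef_pos: [0.4657, 0.3003, 0.2249]
tool_rot: [0.026, 0.938, -0.008, 0.347]
ft_force: [0.4, 0.1, -0.7]
grip_width: 0.0856
grasp_force: 0.0
```

Run:
```python
from h import *
d=np.load("poses.npz");p=d["L"];W=rot(p[2],.7).as_matrix();g=body(p,np.array([-.025,0,.163]))
plan(g,p[2],.7)
s=bot.camera("side");t=bot.camera("top")
c1=cv2.resize(t[180:260,150:250],None,fx=4,fy=4,interpolation=cv2.INTER_CUBIC);c2=cv2.resize(s[200:310,320:420],None,fx=4,fy=4,interpolation=cv2.INTER_CUBIC)
out=np.zeros((440,800,3),np.uint8);out[:320,:400]=c1;out[:440,400:]=c2;cv2.imwrite("pics/g1.png",out)
```

```text
clock 1.92 turn [-0.3  0.5 -0.6] shift after turn [ 3.9  1.1 88.7] before [ 4.7  1.5 88.6] grasp pt [0.4586 0.3007 0.2333] w 0.0856 gf 0.0 F [ 0.4  0.1 -0.7]
```

View pics/g1.png

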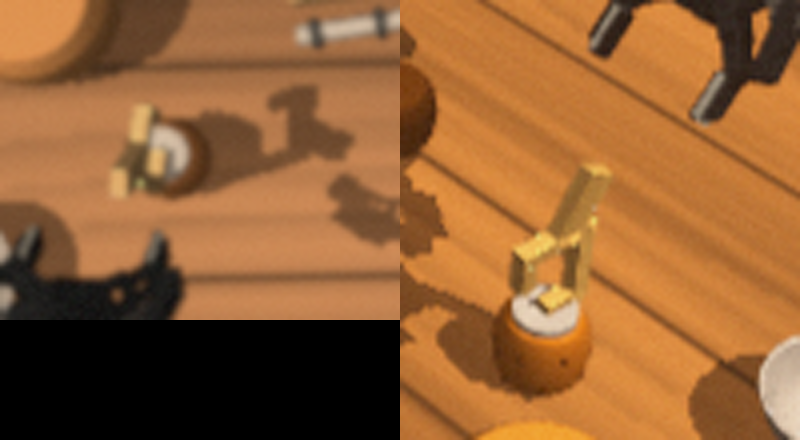

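Fingers straddle the handle line (fingertips at crop (30,240) and (158,245), handle end (120,180)); heading in and closing.

Call:
move_arm:
  deltas:
    - [1,4,1,22,0,0,0]
    - [1,0,0,30,0,0,0]
    - [1,0,0,22,0,0,0]
    - [1,0,0,14,0,0,0]
    - [1,0,0,0,0,0,0]
    - [0,0,0,0,0,0,0]
    - [0,0,0,0,0,0,0]
    - [0,0,0,0,0,0,0]
    - [0,0,0,0,0,0,0]
    - [0,0,0,0,0,0,0]

```text
clock: 2.85
eef_pos: [0.5153, 0.3044, 0.1557]
tool_rot: [0.021, 0.938, -0.006, 0.346]
ft_force: [0.5, 0.8, 0.0]
grip_width: 0.0253
grasp_force: 0.0
```

Call:
move_arm:
  deltas:
    - [0,0,0,0,0,0,0]
    - [0,0,0,0,0,0,0]
    - [0,0,0,0,0,0,0]

```text
clock: 3.1
eef_pos: [0.5157, 0.3041, 0.1554]
tool_rot: [0.022, 0.938, -0.006, 0.346]
ft_force: [-1.5, 0.1, 3.8]
grip_width: 0.0132
grasp_force: 59.9
```

Run:
```python
from h import *
d=np.load("poses.npz");p=d["L"];g=body(p,np.array([-.025,0,.163]))
plan(g,p[2],.7)
o=bot.get_obs();s=bot.camera("side");t=bot.camera("top")
c1=cv2.resize(t[180:260,150:250],None,fx=4,fy=4,interpolation=cv2.INTER_CUBIC);c2=cv2.resize(s[200:310,320:420],None,fx=4,fy=4,interpolation=cv2.INTER_CUBIC)
out=np.zeros((440,800,3),np.uint8);out[:320,:400]=c1;out[:440,400:]=c2;cv2.imwrite("pics/g2.png",out)
# pre-seat target, rack frame
r=d["rack"];W=rot(r[2],.7).as_matrix()
for x in(-.075,0):
  plan(body(r,np.array([x-.025,.139,.178+.031+.038])),r[2],.7)
```

```text
clock 3.1 turn [ 0.1  0.4 -0.2] shift after turn [-2.9 -4.8  3.4] before [-2.8 -4.8  3.4] grasp pt [0.5086 0.3044 0.1637] w 0.0132 gf 59.9 F [-1.5  0.1  3.8]
clock 3.2 turn [-6.8  0.4 -8.3] shift after turn [ -45.9 -196.4  -70.1] before [ -74.8 -194.5  -46.4] grasp pt [0.5086 0.3044 0.1637] w 0.0124 gf 60.0 F [-1.8 -0.2  3.7]
clock 3.2 turn [-6.8  0.4 -8.3] shift after turn [-103.3 -196.4  -21.8] before [-130.8 -180.5    1.5] grasp pt [0.5086 0.3044 0.1637] w 0.0124 gf 60.0 F [-1.8 -0.2  3.7]
```

View pics/g2.png

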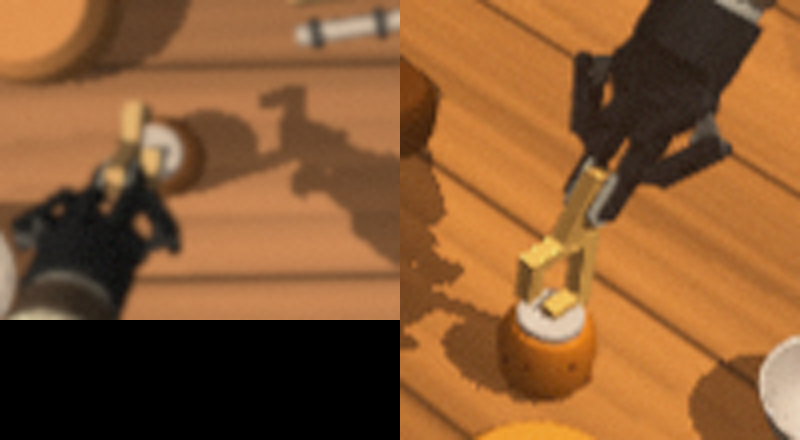

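Gripped on the handle (width 13 mm, 60 N), the cheese shifted about 4 mm left but is upright. Lift and carry to before the left seat.

Call:
move_arm:
  deltas:
    - [0,-6,0,-7,0,0,0]
    - [0,-10,0,-12,0,0,0]
    - [0,-10,0,-12,0,0,0]
    - [0,0,0,0,-2.3,0.1,-2.8]
    - [0,0,0,0,-2.3,0.1,-2.8]
    - [0,0,0,0,-2.3,0.1,-2.8]

```text
clock: 3.7
eef_pos: [0.5138, 0.3033, 0.1932]
tool_rot: [-0.07, 0.937, 0.024, 0.341]
ft_force: [0.2, -0.3, -3.8]
grip_width: 0.0133
grasp_force: 59.1
```

Call:
move_arm:
  deltas:
    - [0,-1,-12,-4,0,0,0]
    - [0,-2,-24,-6,0,0,0]
    - [0,-2,-28,-6,0,0,0]
    - [0,-2,-28,-6,0,0,0]
    - [0,-2,-28,-6,0,0,0]
    - [0,-2,-28,-6,0,0,0]
    - [0,-2,-24,-5,0,0,0]
    - [0,-2,-16,-3,0,0,0]
    - [0,-2,-8,0,0,0,0]
    - [0,0,0,0,0,0,0]

```text
clock: 4.53
eef_pos: [0.5293, 0.1055, 0.2379]
tool_rot: [-0.066, 0.937, 0.023, 0.342]
ft_force: [0.3, 0.8, -2.5]
grip_width: 0.0133
grasp_force: 59.1
```

Run:
```python
from h import *
d=np.load("poses.npz");r=d["rack"]
for x in(-.075,0):
  plan(body(r,np.array([x-.029,.139,.178+.031+.0387])),r[2],.7)
s=bot.camera("side");t=bot.camera("top")
# predicted hook at this pose
o=bot.get_obs();T=R.from_quat(o["tool_rot"]);g=np.array(o["eef_pos"])-.011*T.as_matrix()[:,2]
B=T*rot(0,.69).inv()
def X(b): return g+B.apply(np.array(b)/1000-[-.029,0,.1637])
print("hook",X((0,0,125)).round(4),"seat L",body(r,np.array([0,.139,.178])).round(4),"bodyz",B.as_matrix()[:,2].round(3))
c1=cv2.resize(t[150:250,180:280],None,fx=4,fy=4,interpolation=cv2.INTER_CUBIC);c2=cv2.resize(s[180:280,250:350],None,fx=4,fy=4,interpolation=cv2.INTER_CUBIC)
def dot(c,n,W,off,col):
    u,v=((P(n,W)[0]-off+.5)*4).astype(int);cv2.circle(c,(u,v),3,col,1)
for b in((34,0,138),(34,0,100),(0,0,138),(0,0,0)):
    dot(c1,"top",X(b),(180,150),(255,0,0));dot(c2,"side",X(b),(250,180),(255,0,0))
for y in(.117,.139,.161,.18):
    w=body(r,np.array([0,y,.178]));dot(c1,"top",w,(180,150),(0,255,0));dot(c2,"side",w,(250,180),(0,255,0))
cv2.imwrite("pics/g3.png",np.hstack([c1,c2]))
```

```text
clock 4.53 turn [-0.2 -0.  -0.1] shift after turn [-1.5  2.1 -0.5] before [-1.5  2.1 -0.5] grasp pt [0.5222 0.1045 0.2463] w 0.0133 gf 59.1 F [ 0.3  0.8 -2.5]
clock 4.53 turn [-0.2 -0.  -0.1] shift after turn [-58.8   2.1  47.8] before [-58.9   2.4  47.8] grasp pt [0.5222 0.1045 0.2463] w 0.0133 gf 59.1 F [ 0.3  0.8 -2.5]
hook [0.5511 0.1108 0.2075] seat L [0.6257 0.1215 0.178 ] bodyz [-0.009 -0.001  1.   ]
```

View pics/g3.png

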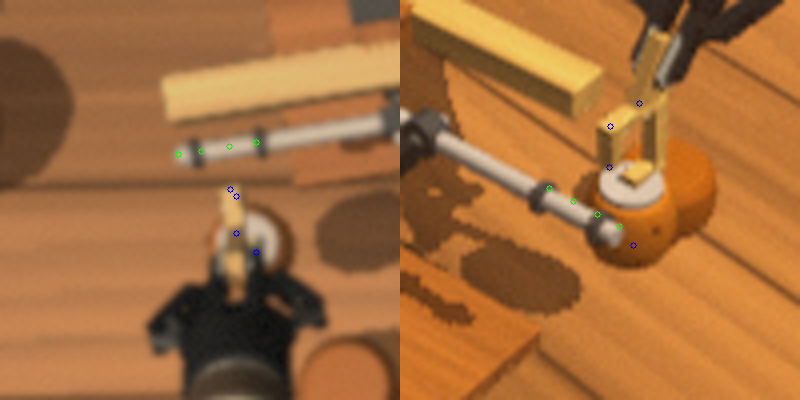

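Predictions match the picture: crown end at side crop (610,126), seat midway between collars at (573,212). Advance over the bar.

Call:
move_arm:
  deltas:
    - [0,-10,2,8,0,0,0]
    - [0,-14,0,11,0,0,0]
    - [0,-14,0,11,0,0,0]
    - [0,-12,0,10,0,0,0]
    - [0,-9,0,8,0,0,0]
    - [0,0,0,0,0,0,0]

```text
clock: 5.13
eef_pos: [0.6062, 0.1223, 0.2393]
tool_rot: [-0.069, 0.937, 0.025, 0.342]
ft_force: [1.2, -0.6, -2.0]
grip_width: 0.013
grasp_force: 59.2
```

Run:
```python
from h import *
d=np.load("poses.npz");r=d["rack"]
plan(body(r,np.array([-.029,.139,.178+.031+.0387])),r[2],.7)
s=bot.camera("side");t=bot.camera("top")
c1=cv2.resize(t[150:250,180:280],None,fx=4,fy=4,interpolation=cv2.INTER_CUBIC);c2=cv2.resize(s[180:280,250:350],None,fx=4,fy=4,interpolation=cv2.INTER_CUBIC)
cv2.imwrite("pics/g4.png",np.hstack([c1,c2]))
```

```text
clock 5.13 turn [0.1 0.1 0.2] shift after turn [ 2.1 -3.6 -1.7] before [ 2.1 -3.6 -1.7] grasp pt [0.5992 0.1213 0.2477] w 0.013 gf 59.2 F [ 1.2 -0.6 -2. ]
```

View pics/g4.png

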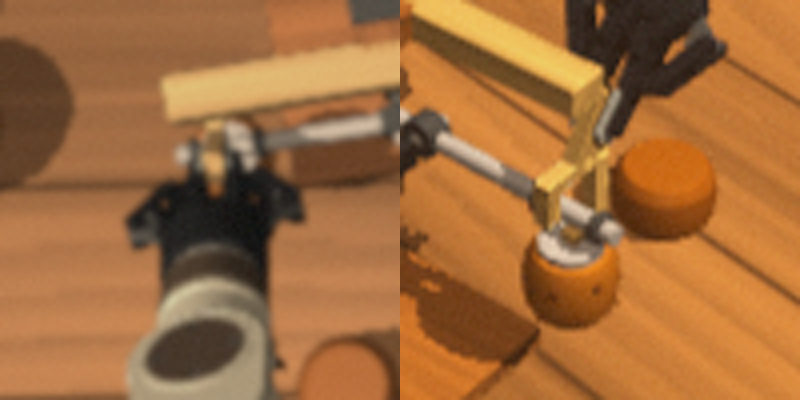

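The bar end runs under the crown with the tip behind it (side crop crown (550,185), bar between collars). Lower.

Call:
move_arm:
  deltas:
    - [0,2,-2,4,0,0,0]
    - [0,5,-1,6,0,0,0]
    - [0,5,0,6,0,0,0]
    - [0,5,0,6,0,0,0]
    - [0,4,0,4,0,0,0]
    - [0,3,0,4,0,0,0]
    - [0,3,0,4,0,0,0]
    - [0,3,0,4,0,0,0]
    - [0,0,0,0,0,0,0]

```text
clock: 5.98
eef_pos: [0.6066, 0.1179, 0.1908]
tool_rot: [-0.068, 0.937, 0.024, 0.342]
ft_force: [-1.3, 0.3, -0.6]
grip_width: 0.0131
grasp_force: 59.4
```

Run:
```python
from h import *
d=np.load("poses.npz");r=d["rack"]
plan(body(r,np.array([-.029,.139,.178-.02+.0387])),r[2],.7)
```

```text
clock 5.98 turn [0.  0.  0.1] shift after turn [3.5 0.9 0.3] before [3.5 0.9 0.3] grasp pt [0.5995 0.1168 0.1992] w 0.0131 gf 59.4 F [-1.3  0.3 -0.6]
```

Call:
move_arm:
  deltas:
    - [0,3,0,2,0,0,0]
    - [0,0,0,0,0,0,0]
    - [0.1,0,0,0,0,0,0]
    - [0.25,0,0,0,0,0,0]
    - [0.5,0,0,0,0,0,0]
    - [0.7,0,0,0,0,0,0]
    - [0.7,0,0,0,0,0,0]
    - [0.7,0,0,0,0,0,0]
    - [0.7,0,0,0,0,0,0]

```text
clock: 6.73
eef_pos: [0.6054, 0.1178, 0.1878]
tool_rot: [-0.068, 0.937, 0.024, 0.342]
ft_force: [-0.8, -0.7, -0.0]
grip_width: 0.06
grasp_force: 0.0
```

Call:
move_arm:
  deltas:
    - [0.7,0,0,-5,0,0,0]
    - [0.7,0,0,-12,0,0,0]
    - [0.7,0,0,-20,0,0,0]
    - [0.7,0,0,-25,0,0,0]
    - [1,0,0,-25,0,0,0]
    - [1,0,0,-15,0,0,0]

```text
clock: 7.23
eef_pos: [0.5395, 0.1083, 0.2681]
tool_rot: [-0.068, 0.936, 0.025, 0.343]
ft_force: [0.5, 0.4, 0.7]
grip_width: 0.0813
grasp_force: 0.0
```

Run:
```python
from h import *
d=np.load("poses.npz");p=d["R"];r=d["rack"];W=rot(p[2],.7).as_matrix()
s=bot.camera("side");t=bot.camera("top")
g=body(p,np.array([-.025,0,.163]))
plan(g-.09*W[:,2],p[2],.7)
for a in(0,.12,.15,.18):print(a,"seatR side px",P("side",body(r,np.array([0,-.139*np.cos(a),.17+.008+.139*np.sin(a)]))).round(1),"top", P("top",body(r,np.array([0,-.18*np.cos(a),.17+.18*np.sin(a)]))).round(1),"Lend side",P("side",body(r,np.array([0,.18*np.cos(a),.17-.18*np.sin(a)]))).round(1))
c1=cv2.resize(t[140:240,180:380],None,fx=4,fy=4,interpolation=cv2.INTER_CUBIC)[:,:400*2];c2=cv2.resize(s[150:300,200:350],None,fx=2.,fy=2.,interpolation=cv2.INTER_CUBIC)
c3=cv2.resize(s[200:300,270:350],(240,300),interpolation=cv2.INTER_CUBIC)
o=np.zeros((600,800,3),np.uint8);o[:300]=c1[:300];o[300:,:300]=c2;o[300:,300:540]=c3;cv2.imwrite("pics/g5.png",o)
```

```text
clock 7.33 turn [-7.7  0.4 -9. ] shift after turn [ 165.7 -376.8  -79.5] before [ 103.5 -405.3  -27.8] grasp pt [0.5335 0.1075 0.2777] w 0.0856 gf 0.0 F [-0.4 -0.2  0.1]
0 seatR side px [[223.4 192.5]] top [[335.7 171. ]] Lend side [[304.2 238.1]]
0.12 seatR side px [[223.2 188.3]] top [[336.1 169.6]] Lend side [[303.7 243.6]]
0.15 seatR side px [[223.2 187.3]] top [[336.1 169.2]] Lend side [[303.5 244.8]]
0.18 seatR side px [[223.3 186.3]] top [[336.  168.9]] Lend side [[303.2 246.1]]
```

View pics/g5.png

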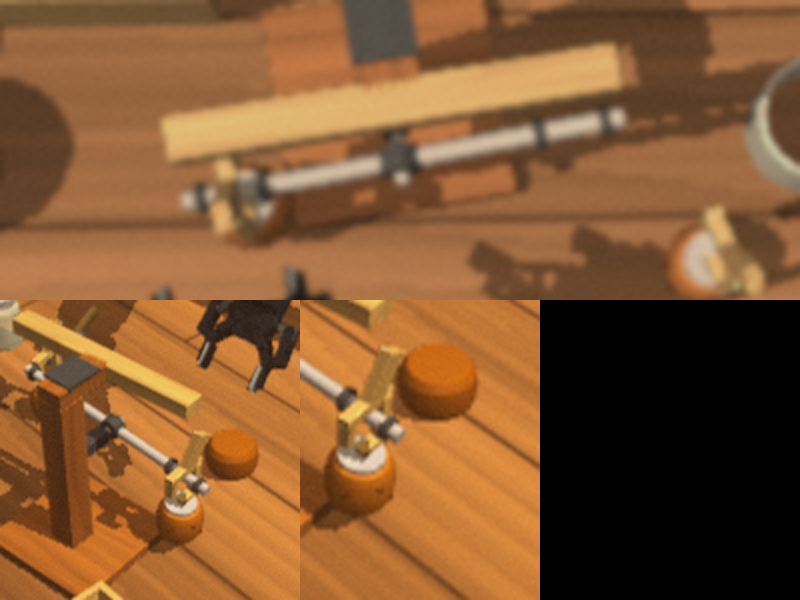

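First cheese hangs free between the left collars and the bar is dipped about 0.15 rad (left end at side px (302,244)). Now the right cheese.

Call:
move_arm:
  deltas:
    - [1,0,0,-10,-3.8,0.2,-4.5]
    - [1,0,0,-10,-3.8,0.2,-4.5]
    - [1,14,-34,-4,0,0,0]
    - [1,15,-34,-5,0,0,0]
    - [1,15,-34,-5,0,0,0]
    - [1,15,-34,-5,0,0,0]
    - [1,15,-34,-5,0,0,0]
    - [1,15,-34,-5,0,0,0]
    - [1,15,-34,-5,0,0,0]
    - [1,15,-34,-5,0,0,0]

```text
clock: 8.17
eef_pos: [0.5111, -0.1917, 0.2337]
tool_rot: [-0.163, 0.926, 0.059, 0.335]
ft_force: [0.9, -0.2, 0.8]
grip_width: 0.0853
grasp_force: 0.0
```

Call:
move_arm:
  deltas:
    - [1,15,-34,-7,0,0,0]
    - [1,15,-34,-7,0,0,0]
    - [1,13,-30,-6,0,0,0]
    - [1,0,0,0,0,0,0]
    - [1,0,0,0,0,0,0]

```text
clock: 8.58
eef_pos: [0.5017, -0.2994, 0.2207]
tool_rot: [-0.162, 0.927, 0.06, 0.334]
ft_force: [-0.2, 1.0, -0.1]
grip_width: 0.0852
grasp_force: 0.0
```

Run:
```python
from h import *
d=np.load("poses.npz");p=d["R"]
g=body(p,np.array([-.025,0,.163]));plan(g,p[2],.7)
```

```text
clock 8.58 turn [-0.1 -0.4 -0.3] shift after turn [-1.  -7.2 87.3] before [-1.6 -7.1 87.3] grasp pt [ 0.4952 -0.3018  0.2292] w 0.0852 gf 0.0 F [-0.2  1.  -0.1]
```

Call:
move_arm:
  deltas:
    - [1,-1,-7,20,0,0,0]
    - [1,0,0,30,0,0,0]
    - [1,0,0,22,0,0,0]
    - [1,0,0,13,0,0,0]
    - [1,0,0,0,0,0,0]

```text
clock: 9.0
eef_pos: [0.556, -0.2813, 0.1545]
tool_rot: [-0.165, 0.926, 0.062, 0.333]
ft_force: [-1.0, 0.7, 0.1]
grip_width: 0.0855
grasp_force: 0.0
```

Run:
```python
from h import *
d=np.load("poses.npz");p=d["R"]
g=body(p,np.array([-.025,0,.163]));plan(g,p[2],.7)
```

```text
clock 9.0 turn [ 0.3 -0.5 -0.1] shift after turn [ 0.1 -5.5 -0.2] before [ 0.1 -5.5 -0.2] grasp pt [ 0.5494 -0.2838  0.163 ] w 0.0855 gf 0.0 F [-1.   0.7  0.1]
```

Call:
move_arm:
  deltas:
    - [1,0,-5,0,0,0,0]
    - [1,0,0,0,0,0,0]

```text
clock: 9.17
eef_pos: [0.5586, -0.29, 0.159]
tool_rot: [-0.164, 0.926, 0.059, 0.335]
ft_force: [0.1, -0.6, 1.4]
grip_width: 0.0854
grasp_force: 0.0
```

Run:
```python
from h import *
d=np.load("poses.npz");p=d["R"]
g=body(p,np.array([-.025,0,.163]));plan(g,p[2],.7)
```

```text
clock 9.17 turn [-0.1 -0.3  0. ] shift after turn [2.6 3.5 3.6] before [2.6 3.5 3.6] grasp pt [ 0.552  -0.2924  0.1675] w 0.0854 gf 0.0 F [ 0.1 -0.6  1.4]
```

```bash
cat >> h.py <<'E'
def avg(n=6):
    a=[]
    for _ in range(n): bot.camera("top"); a.append(bot.get_obs()["eef_pos"])
    print("avg tcp",np.mean(a,0).round(4),"std",np.std(a,0).round(4))
E
python3 - <<'E'
from h import *
avg();p=np.load("poses.npz")["R"]
W=rot(p[2],.7).as_matrix();print("want tcp",(body(p,np.array([-.025,0,.163]))+.011*W[:,2]).round(4))
plan(body(p,np.array([-.025,0,.163])),p[2],.7)
E
```

```text
avg tcp [ 0.5582 -0.2904  0.1593] std [0.0002 0.0001 0.0002]
want tcp [ 0.5577 -0.2866  0.1546]
clock 9.47 turn [-0.1 -0.3 -0.1] shift after turn [2.1 3.5 4. ] before [2.  3.5 4. ] grasp pt [ 0.5513 -0.2926  0.1675] w 0.0851 gf 0.0 F [-0.  -0.3  0.8]
```

Call:
move_arm:
  deltas:
    - [1,2,2,4,0,0,0]
    - [1,0,0,0,0,0,0]
    - [1,0,0,0,0,0,0]

```text
clock: 9.72
eef_pos: [0.5579, -0.2872, 0.1533]
tool_rot: [-0.164, 0.926, 0.06, 0.334]
ft_force: [-0.4, -1.2, 0.2]
grip_width: 0.0858
grasp_force: 0.0
```

Run:
```python
from h import *
p=np.load("poses.npz")["R"]
plan(body(p,np.array([-.025,0,.163])),p[2],.7)
t=bot.camera("top");s=bot.camera("side")
a=cv2.resize(t[180:240,320:400],(800,600),interpolation=cv2.INTER_CUBIC)
cv2.imwrite("pics/g6.png",a)
```

```text
clock 9.72 turn [-0.  -0.4 -0.1] shift after turn [-0.8  0.6 -1. ] before [-0.8  0.6 -1. ] grasp pt [ 0.5513 -0.2896  0.1618] w 0.0858 gf 0.0 F [-0.4 -1.2  0.2]
```

Call:
move_arm:
  deltas:
    - [0,0,0,0,0,0,0]
    - [0,0,0,0,0,0,0]
    - [0,0,0,0,0,0,0]
    - [0,0,0,0,0,0,0]
    - [0,0,0,0,0,0,0]
    - [0,0,0,0,0,0,0]
    - [0,0,0,0,0,0,0]
    - [0,0,0,0,0,0,0]
    - [0,0,0,0,0,0,0]

```text
clock: 10.57
eef_pos: [0.5583, -0.2877, 0.1539]
tool_rot: [-0.164, 0.926, 0.059, 0.335]
ft_force: [0.2, 0.5, 0.5]
grip_width: 0.0131
grasp_force: 58.8
```

Run:
```python
from h import *
d=np.load("poses.npz");p=d["R"];r=d["rack"]
g=body(p,np.array([-.025,0,.163]))
plan(g,p[2],.7)
plan(body(r,np.array([-.075-.025,-.139,.199+.031+.038])),r[2],.7)
```

```text
clock 10.57 turn [-0.1 -0.4 -0.1] shift after turn [-0.3  1.2 -0.7] before [-0.3  1.2 -0.7] grasp pt [ 0.5517 -0.2901  0.1624] w 0.0131 gf 58.8 F [0.2 0.5 0.5]
clock 10.57 turn [ 7.6 -0.4  9.1] shift after turn [-92.5 117.4 -60.3] before [-110.2  108.3  -45.9] grasp pt [ 0.5517 -0.2901  0.1624] w 0.0131 gf 58.8 F [0.2 0.5 0.5]
```

Call:
move_arm:
  deltas:
    - [0,-6,0,-7,0,0,0]
    - [0,-11,0,-13,0,0,0]
    - [0,-12,0,-14,0,0,0]
    - [0,0,0,0,3.8,-0.2,4.5]
    - [0,0,0,0,3.8,-0.2,4.6]
    - [0,-10,19,-4,0,0,0]
    - [0,-14,26,-6,0,0,0]
    - [0,-14,26,-6,0,0,0]
    - [0,-14,26,-6,0,0,0]
    - [0,-11,20,-4,0,0,0]

```text
clock: 11.4
eef_pos: [0.5722, -0.1648, 0.2593]
tool_rot: [-0.067, 0.937, 0.025, 0.342]
ft_force: [1.0, 0.5, -3.0]
grip_width: 0.0135
grasp_force: 59.2
```

Call:
move_arm:
  deltas:
    - [0,0,0,0,0,0,0]
    - [0,0,0,0,0,0,0]

```text
clock: 11.57
eef_pos: [0.5728, -0.1657, 0.2593]
tool_rot: [-0.068, 0.937, 0.025, 0.342]
ft_force: [-0.9, -0.6, -2.5]
grip_width: 0.0133
grasp_force: 59.4
```

Run:
```python
from h import *
d=np.load("poses.npz");r=d["rack"]
for x in(-.075,0):
  plan(body(r,np.array([x-.0245,-.139,.199+.031+.0374])),r[2],.7)
s=bot.camera("side");t=bot.camera("top")
o=bot.get_obs();T=R.from_quat(o["tool_rot"]);g=np.array(o["eef_pos"])-.011*T.as_matrix()[:,2]
B=T*rot(0,.693).inv()
def X(b): return g+B.apply(np.array(b)/1000-[-.0245,0,.1624])
print("hook",X((0,0,125)).round(4),"seat R",body(r,np.array([0,-.139,.199])).round(4))
c1=cv2.resize(t[140:240,290:390],None,fx=4,fy=4,interpolation=cv2.INTER_CUBIC);c2=cv2.resize(s[140:240,190:290],None,fx=4,fy=4,interpolation=cv2.INTER_CUBIC)
def dot(c,n,W,off,col):
    u,v=((P(n,W)[0]-off+.5)*4).astype(int);cv2.circle(c,(u,v),3,col,1)
for b in((34,0,138),(34,0,100),(0,0,138),(0,0,0)):
    dot(c1,"top",X(b),(290,140),(255,0,0));dot(c2,"side",X(b),(190,140),(255,0,0))
a=.15
for y in(-.117,-.139,-.161,-.18):
    w=body(r,np.array([0,y*np.cos(a),.178-y*np.sin(a)]));dot(c1,"top",w,(290,140),(0,255,0));dot(c2,"side",w,(190,140),(0,255,0))
cv2.imwrite("pics/g7.png",np.hstack([c1,c2]))
```

```text
clock 11.57 turn [ 0.1 -0.   0.1] shift after turn [-0.4 -1.3  0.7] before [-0.4 -1.3  0.7] grasp pt [ 0.5658 -0.1667  0.2677] w 0.0133 gf 59.4 F [-0.9 -0.6 -2.5]
clock 11.57 turn [ 0.1 -0.   0.1] shift after turn [-57.7  -1.3  49. ] before [-57.7  -1.5  49. ] grasp pt [ 0.5658 -0.1667  0.2677] w 0.0133 gf 59.4 F [-0.9 -0.6 -2.5]
hook [ 0.5898 -0.1645  0.229 ] seat R [ 0.6652 -0.1537  0.199 ]
```

View pics/g7.png

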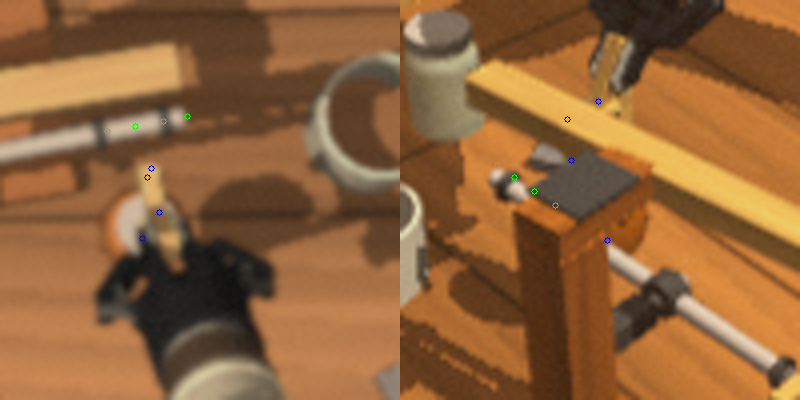

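Run:
```python
from h import *
s0=cv2.imread("pics/side0.png");s=bot.camera("side");k=8
r=np.load("poses.npz")["rack"]
up=lambda im,u,v,w,h:cv2.resize(im[v:v+h,u:u+w],None,fx=k,fy=k,interpolation=cv2.INTER_CUBIC)
for nm,(u,v,w,h),y in(("Rcollar",(211,187,9,11),-.167),("Lend",(292,226,16,18),.17)):
    m=cv2.matchTemplate(up(s,u-6,v-12,w+12,h+24),up(s0,u,v,w,h),cv2.TM_CCOEFF_NORMED)
    _,c,_,l=cv2.minMaxLoc(m);dv=l[1]/k-12
    f=lambda a:P("side",body(r,np.array([0,y*np.cos(a),.17-y*np.sin(a)])))[0]
    print(nm,round(c,2),"shift",l[0]/k-6,dv,"angle",round(.15*dv/(f(.15)-f(0))[1],3))
for q in("side",):print([(round(d["conf"],2),d["rect"]) for d in bot.outline_of("bar",q)])
```

```text
Rcollar 0.7 shift -0.125 -5.5 angle 0.134
Lend 0.72 shift 0.125 5.75 angle 0.136
[(0.69, [214.6, 182.4, 91.2, 62.6])]
```

Bar tilt measured 0.135 rad, so the right seat's top is at 0.197 m; the hook is in line with the gap between the collars (top crop (101,133) and (167,121)). Advance.

Call:
move_arm:
  deltas:
    - [0,-9,-3,8,0,0,0]
    - [0,-13,0,11,0,0,0]
    - [0,-13,0,11,0,0,0]
    - [0,-12,0,11,0,0,0]
    - [0,-9,0,8,0,0,0]
    - [0,0,0,0,0,0,0]
    - [0,0,0,0,0,0,0]

```text
clock: 12.35
eef_pos: [0.6475, -0.1596, 0.2564]
tool_rot: [-0.067, 0.937, 0.025, 0.341]
ft_force: [0.5, 0.9, -3.6]
grip_width: 0.0134
grasp_force: 59.4
```

Run:
```python
from h import *
r=np.load("poses.npz")["rack"]
plan(body(r,np.array([-.0245,-.139,.197+.031+.0374])),r[2],.7)
```

```text
clock 12.35 turn [ 0.1 -0.1 -0. ] shift after turn [-1.1  3.4  0.2] before [-1.1  3.4  0.2] grasp pt [ 0.6405 -0.1606  0.2649] w 0.0134 gf 59.4 F [ 0.5  0.9 -3.6]
```

Call:
move_arm:
  deltas:
    - [0,3,1,4,0,0,0]
    - [0,5,1,6,0,0,0]
    - [0,5,0,6,0,0,0]
    - [0,5,0,6,0,0,0]
    - [0,4,0,5,0,0,0]
    - [0,3,0,4,0,0,0]
    - [0,3,0,4,0,0,0]
    - [0,3,0,3,0,0,0]
    - [0,0,0,0,0,0,0]

```text
clock: 13.1
eef_pos: [0.648, -0.1575, 0.2083]
tool_rot: [-0.067, 0.937, 0.024, 0.342]
ft_force: [0.6, -0.1, -0.1]
grip_width: 0.0133
grasp_force: 59.7
```

```bash
cat > tilt.py <<'E'
from h import *
def tilt(s):
    s0=cv2.imread("pics/side0.png");k=8;r=np.load("poses.npz")["rack"]
    up=lambda im,u,v,w,h:cv2.resize(im[v:v+h,u:u+w],None,fx=k,fy=k,interpolation=cv2.INTER_CUBIC)
    for nm,(u,v,w,h),y in(("Rcollar",(211,187,9,11),-.167),("Lend",(292,226,16,18),.17)):
        m=cv2.matchTemplate(up(s,u-6,v-12,w+12,h+24),up(s0,u,v,w,h),cv2.TM_CCOEFF_NORMED)
        _,c,_,l=cv2.minMaxLoc(m);dv=l[1]/k-12
        f=lambda a:P("side",body(r,np.array([0,y*np.cos(a),.17-y*np.sin(a)])))[0]
        print(nm,round(c,2),"angle",round(.15*dv/(f(.15)-f(0))[1],3))
E
python3 - <<'E'
from tilt import *
r=np.load("poses.npz")["rack"]
plan(body(r,np.array([-.0245,-.139,.178+.0374])),r[2],.7)
tilt(bot.camera("side"))
E
```

```text
clock 13.1 turn [0.  0.1 0. ] shift after turn [0.7 1.4 1.1] before [0.7 1.4 1.1] grasp pt [ 0.6409 -0.1585  0.2167] w 0.0133 gf 59.7 F [ 0.6 -0.1 -0.1]
Rcollar 0.73 angle 0.003
Lend 0.85 angle 0.015
```

Bar is near level with the weight on it. Release and retreat along the handle.

Call:
move_arm:
  deltas:
    - [0,1,0,1,0,0,0]
    - [0,0,0,0,0,0,0]
    - [0.1,0,0,0,0,0,0]
    - [0.25,0,0,0,0,0,0]
    - [0.5,0,0,0,0,0,0]
    - [0.7,0,0,0,0,0,0]
    - [0.7,0,0,0,0,0,0]
    - [0.7,0,0,0,0,0,0]
    - [0.7,0,0,0,0,0,0]

```text
clock: 13.9
eef_pos: [0.6477, -0.1573, 0.2073]
tool_rot: [-0.067, 0.937, 0.025, 0.342]
ft_force: [-0.1, -0.6, -0.4]
grip_width: 0.0597
grasp_force: 0.0
```

Call:
move_arm:
  deltas:
    - [0.7,0,0,-5,0,0,0]
    - [0.7,0,0,-12,0,0,0]
    - [0.7,0,0,-20,0,0,0]
    - [0.7,0,0,-25,0,0,0]
    - [0.7,0,0,-25,0,0,0]
    - [0.7,0,0,-25,0,0,0]
    - [0.7,0,0,-15,0,0,0]
    - [0.7,0,0,0,0,0,0]
    - [0.7,0,0,0,0,0,0]
    - [0.7,0,0,0,0,0,0]

```text
clock: 14.73
eef_pos: [0.5664, -0.1689, 0.3038]
tool_rot: [-0.067, 0.937, 0.025, 0.342]
ft_force: [0.2, -0.7, -0.5]
grip_width: 0.0597
grasp_force: 0.0
```

Call:
move_arm:
  deltas:
    - [0.7,0,0,0,0,0,0]
    - [0.7,0,0,0,0,0,0]
    - [0.7,0,0,0,0,0,0]
    - [0.7,0,0,0,0,0,0]
    - [0.7,0,0,0,0,0,0]
    - [0.7,0,0,0,0,0,0]
    - [0.7,0,0,0,0,0,0]
    - [0.7,0,0,0,0,0,0]
    - [0.7,0,0,0,0,0,0]
    - [0.7,0,0,0,0,0,0]

```text
clock: 15.57
eef_pos: [0.5666, -0.169, 0.3044]
tool_rot: [-0.067, 0.937, 0.025, 0.342]
ft_force: [-0.3, -0.2, -0.3]
grip_width: 0.0596
grasp_force: 0.0
```

Run:
```python
from tilt import *
s=bot.camera("side");t=bot.camera("top");tilt(s)
cv2.imwrite("pics/sN.png",s);cv2.imwrite("pics/tN.png",t)
import time
for _ in range(10): a=bot.camera("side");b=bot.camera("top")
print("change in .9s (max smoothed)",[round(float(cv2.absdiff(cv2.GaussianBlur(x,(0,0),2),cv2.GaussianBlur(y,(0,0),2)).max()),1) for x,y in((s,a),(t,b))])
tilt(a)
r=np.load("poses.npz")["rack"]
# top-view crown ends: seat R and L projected, and cheese outlines
for y in(.139,-.139):print("seat px",P("top",body(r,np.array([0,y,.178]))).round(1),P("side",body(r,np.array([0,y,.178]))).round(1))
for n in("top","side"):print(n,[(round(d["conf"],2),np.round(d["rect"],1).tolist()) for d in bot.outline_of("cheese_a",n)])
o=bot.get_obs();print(o["clock"],o["ft_force"])
```

```text
Rcollar 0.72 angle -0.009
Lend 0.84 angle -0.006
change in .9s (max smoothed) [5.0, 5.0]
Rcollar 0.72 angle -0.009
Lend 0.85 angle -0.006
seat px [[236.8 186.2]] [[292.9 229.9]]
seat px [[323.3 172.5]] [[223.4 192.5]]
top [(0.66, [310.0, 166.3, 21.0, 24.3]), (0.58, [234.9, 181.6, 13.3, 20.4])]
side [(0.78, [213.6, 177.0, 18.0, 53.1]), (0.67, [302.3, 215.5, 24.5, 26.4]), (0.61, [277.8, 206.9, 30.0, 63.2])]
16.7667 [ 0.654543   -0.0551358   0.07785957]
```

```bash
python3 -c "
from workcell import bot
print(bot.job_done())"
```

```text
the job is handed in; nothing more can be done
None
```

Both hooked cheeses hang released between the collars, one at each end, with the bar still and within about 0.01 rad of level; I handed the job in at about 17 s on the clock, with no verdict returned, and the final state was checked only by image measurements because my 10 pictures were used up.

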